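# Start the extractor and raise the spray booth window to its pointer

## Task

Get the glaze spray booth ready: press the button on the extractor switch box fully down with the fingertips and let it go, then push the booth's counterweighted sloping window up from beneath its lip until the lip is level with the pointer clipped on the left rail, so that the pointer's tip points at the lip's end, and take the hand away. Only touch and push: do not pinch the lip or pick anything up, do not shift the pointer, and leave the jars, crockery and tools on the bench where they are.

Things in the scene. Friction and masses are not known exactly. Their poses are not given: they have to be found in the camera images.
- booth: Fixed spray booth with clear sides, 400 mm wide, 340 deep, 370 high; its sloping front faces the robot. Origin on the table at mid-width, below the shut window's lip; x into the booth, y left, z up. Front foot: an upright white plate 29 mm nearer the robot than the origin, 80 mm high; a sloping sill leads from it up to the window, 6 mm behind the window frame's face
- sash (a joint): Travel of the window up its slope from shut, m: 0 shut, 0.20 fully up. It slides along (0.643, 0, 0.766) in the booth's axes (leaning back 40 degrees from vertical); its outward normal is (-0.766, 0, 0.643). Balanced by side weights: 2 to 4 N moves it and it stays where it is left
- lip (a point): Dark steel ledge along the window's foot, 300 mm long, 16 mm thick along the slope, standing out 28 mm from the frame's face. Its upper 6 mm is set back 6 mm at the front. This point: middle of its length and thickness, 6 mm behind the frame's face; x into the window along its normal, y left, z up the slope. Underside: z = -8 mm, x = -34 to -6 mm
- pointer_tip (a point): Tip of the height pointer: a flat black triangular arrow 5 mm thick, 27 mm long, 28 mm wide at its root, on a black clip with a small black screw on the left (+y) side rail of the booth. It points inwards at the end of the lip, 157 mm left of the booth's middle, 7 mm beyond the end of the lip, 17 mm in front of the window's mid-plane
- pointer (a joint): Height of the pointer in metres up the slope, on the scale of sash: the lip's mid-thickness is level with the tip when sash equals pointer. Held by about 12 N of friction; it must not be shifted
- switchbox: Extractor switch box, fixed, left or right of the booth: grey, 90 x 80 mm, 55 mm high, origin in the middle of its underside, with one push button in the middle of its top
- fan_button_top (a point): Centre of the top of the button: a black disc 36 mm across in a 52 mm wide, 12 mm high grey collar, its top 73 mm above the table when free. It is pressed straight down and springs back
- fan_button (a joint): How far the button is pressed, in metres: 0 free, 0.006 fully down (about 5 N); it counts as pressed from 0.0045
- glaze_jar: White glaze jar, 76 mm wide, 105 mm high, origin under its middle; left or right of the booth; leave alone
- mug: White mug, 80 mm wide, 90 mm high, origin under its middle; leave alone
- spray_bottle: White bottle with a grey cap, 60 mm wide, 160 mm high, origin under its middle; leave alone
- test_bowl: Small clay-coloured bowl, 84 mm wide, 40 mm high, between robot and booth, origin under its middle; leave alone
- brush: Brush lying between robot and booth, under 250 mm long, less than 40 mm high; leave alone
- kiln_prop: White ceramic cylinder 40 mm wide, 45 mm high, origin under its middle; leave alone
Things that resemble listed ones, but are neither listed nor needed, are in the scene too. Leave any pink look-alike of the switchbox alone.

How it is judged:
On the way, in this order (a step that is already met when the one before it is completed fails the run):
1. the fingers press the button down (value of joint fan_button above 0.0045 m and contact force between the fingers and fan_button_c0 above 0.5 N), for 0.05 s.
2. the button has been let go (value of joint fan_button below 0.001 m), for 0.05 s.
3. a finger pushes the window up by its lip (contact force between the fingers and sash_c0 above 0.3 N and value of joint sash above 0.06 m), for 0.05 s.
At the end, for the whole second after the job is handed in: the pointer's tip is within 8 mm, along the slope, of the lip's mid-thickness (that is, it points within the lip's 16 mm thickness), the window is at rest and the button is up (z of pointer_tip in the frame of lip between -0.008 and 0.008 m and value of joint fan_button below 0.001 m and velocity of joint sash between -0.01 and 0.01 m/s); the robot touches nothing.
It fails at once if the lip is pinched: its lower and upper faces are both pressed by the fingers at once, each with more than 1 N (contact force between the fingers and sash_c0 above 1 N and contact force between the fingers and sash_c1 above 1 N).
It fails at once if the pointer is shifted by more than 4 mm (distance of pointer_tip from where it was at the start of the episode above 0.004 m).
It fails at once if a thing on the bench is moved by more than 20 mm, or picked up (distance of any of glaze_jar, mug, spray_bottle, test_bowl, brush, kiln_prop from where it was at the start of the episode above 0.02 m).
It also fails if it takes over 64 s, if anything falls off the work surface, if the arm or the gripper's body presses on something with over 40 N, if the wrist force passes 120 N, or if a joint passes its speed limit or range.

## Robot

A 7-joint arm with a two-finger parallel gripper is mounted at the origin on the work surface. World frame = base frame: x ahead of the robot, y to its left, z up, the work surface at z = 0. Lengths are in m, angles in rad, forces in N, time in s.
With the tool pointing down it reaches from about 0.425 to 0.875 m from the base axis. Payload 4.7 kg.
Tool frame: the origin (TCP) lies at the very end of the fingers, on their centre line; the grasp point (between the pads) lies 19 mm behind it; z points along the fingers, y is the line along which they close (so a half turn about z gives the same grasp; the last joint's range is limited). The gripper opens to 87 mm and grips with 3 to 60 N. Pads are 19 mm wide; open, the fingers measure 117 mm over their backs; the gripper's body (75 mm by 190 mm) begins 51 mm behind the grasp point.
Start: joints at [1.252, 0.321, -0.07, 1.45, 0.023, 1.371, -0.057], TCP at [0.212, -0.614, 0.183] pointing down, gripper open.
Joint ranges: [-2.86, 2.86], [-0.3, 2.09], [-1.38, 1.24], [0.06, 2.45], [-1.56, 4.7], [0.09, 2.05], [-2.69, 2.69]. Speed limits (rad/s): [2.57, 2.57, 3.14, 3.14, 3.14, 3.14, 3.14].

## Interface

Orientations are given as a rotation vector (axis times angle).
In Python, from bench import get_state, get_image, get_calibration, close_job gives the robot as it stands.
- The arm moves only by the shell command python3 -m crank 'ROWS' [FORCE]. ROWS is JSON, a list of rows, each a list of 5 numbers: the opening, from 0 (shut) to 1 (fully open), then the shift along the world's x, y, z in units of 0.2 m (1.0 is 0.2 m), then the turn about the world's z in units of 2 pi rad (1.0 is 2 pi rad). A call has 1 to 5 rows; each row is the pose to reach, as a shift and turn from the pose commanded when the call began, turning the shorter way round; what a row does not reach only later rows make up. A row lasts 1/8 s, in which the tool goes at most 62.5 mm and 10.7 degrees, less where a joint would pass 70% of its speed; a pose out of reach is approached as far as the arm can. A call with a number of a shift or a turn outside -1 to 1 is refused whole. A call with a gripper value outside its range is refused whole. The fingers move at their own pace and stop on an object; FORCE is the grip in N (left out, the last holds). Time passes only in rows, so rows that repeat a pose let the fingers close. It gives the time, the measured TCP pose, the force, the opening and the grip force at its end, in the units of the state.
- get_state(): the state, without advancing time (a new reading comes with each control period).
- get_image(name): name is "scene" or "top" or "wrist"; returns the picture (400x640x3 uint8, red, green, blue); there is no depth.
- get_calibration(name): a dict with "fovy" (degrees; the focal length in pixels is half the picture's height over the tangent of half this angle, whatever the lens; pixels are square), "cx", "cy" (the principal point, pixels), "R" (3x3) and "t" (3): a world point X has camera coordinates R X + t. Camera axes: x right, y down, z forward; pixel columns grow to the right and rows downward; lengths in m; the calibration is good to about 2 mm. A picture is of the moment at which its call begins: read the wrist's pose just before it. get_calibration takes no time and is no camera call; for the wrist camera it gives the pose at the moment of the call.
- close_job(): hands the job in; it is judged then, once.
The state is a dict: "time": time; "joint_positions": joint angles; "qd": joint speeds; "joint_torque": joint torques, N m; "position": TCP position; "tool_rot": TCP orientation; "ft_force": force on the tool from outside, world axes, zero at the start; "torque": the same for the moment, N m; "grip_width": opening from 0.0 (shut) to 1.0 (fully open); "grip_force": force on a finger pad.
Only numpy, scipy, OpenCV 4.12 (cv2) and the standard library are available. Lean on these libraries where they do the work, as an engineer would, in place of code of your own. Each camera call takes 0.05 s, during which the arm holds its last target. There are 200 camera calls.

## Working session

There is one attempt and no reset: what is moved stays moved. The work goes in short steps, Python scripts to look and compute and a shell command to move; the robot and the scene stay as the last step left them, time stands still between calls to the robot, and variables do not carry over. Pictures are saved under pics/ and viewed, at most 10 in all, crops included, and the job is handed in when it is done.

```bash
mkdir -p pics; cat > h.py <<'E'
import numpy as np,cv2
from bench import *
def K(n):
    c=get_calibration(n); f=200/np.tan(np.radians(c['fovy'])/2)
    return f,c['cx'],c['cy'],np.array(c['R']),np.array(c['t'])
def ray(k,u,v):
    f,cx,cy,R,t=k; d=R.T@np.array([(u-cx)/f,(v-cy)/f,1]); return -R.T@t,d/np.linalg.norm(d)
def plane(k,u,v,z):
    o,d=ray(k,u,v); return o+d*(z-o[2])/d[2]
def proj(k,X):
    f,cx,cy,R,t=k; p=R@np.array(X)+t; return p[0]/p[2]*f+cx,p[1]/p[2]*f+cy
def tri(k1,p1,k2,p2):
    o1,d1=ray(k1,*p1);o2,d2=ray(k2,*p2)
    s=np.linalg.lstsq(np.c_[d1,-d2],o2-o1,rcond=None)[0]
    a=o1+d1*s[0];b=o2+d2*s[1];return (a+b)/2,np.linalg.norm(a-b)
E
python3 - <<'E'
from h import *
for n in("scene","top"):
    im=get_image(n); cv2.imwrite(f"pics/{n}0.png",im[:,:,::-1]); k=K(n); print(n,k[0],k[1],k[2],-k[3].T@k[4],k[3][2])
s=get_state();print(s['time'],s['position'],s['tool_rot'],s['ft_force'],s['joint_positions'])
E
```

```text
scene 447.66840173986697 324.7171214499501 204.64421715721687 [ 1.21227481 -0.76282193  1.27212142] [-0.45486318  0.53393145 -0.7127529 ]
top 447.46549877420983 314.58884996515735 193.08259193472483 [0.27424967 0.12589877 1.6871138 ] [ 0.10650653 -0.01486437 -0.99420089]
0.1 [ 0.21207765 -0.61382352  0.18215039] [-3.09650341e+00 -5.20069677e-01  6.52367447e-04] [ 0.11249587 -0.35001032 -0.89102149] [ 1.25212914  0.32177831 -0.07007974  1.45155583  0.02263031  1.37081367
 -0.0568948 ]
```

View pics/scene0.png

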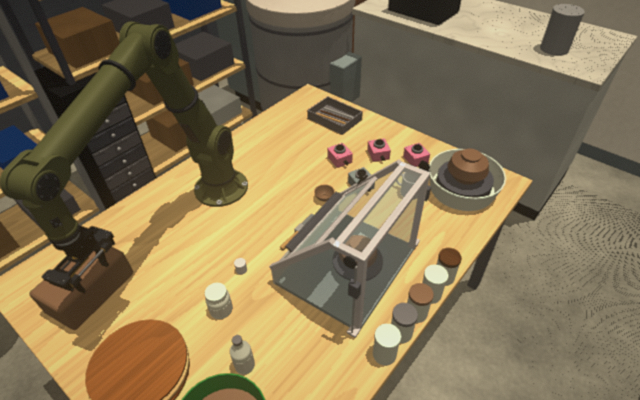

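View pics/top0.png

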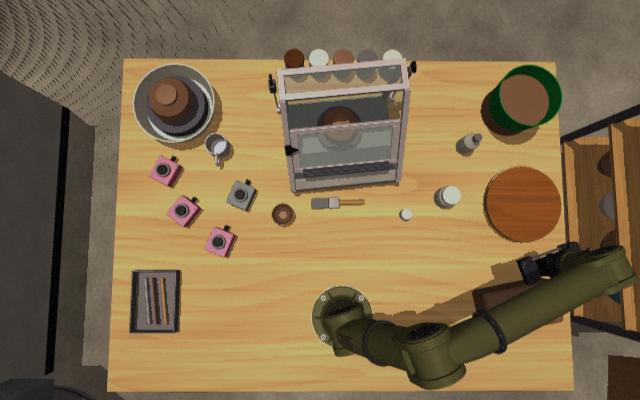

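The top view shows the robot base at (340,300) and the grey switch box at (240,195). Pink look-alikes are at (164,171), (183,211) and (220,241). The booth spans (285..410, 60..190), the black pointer is at about (290,150), the brush at (338,203), the bowl at (283,214) and the kiln prop at (406,214). My choice for the button is the grey box at (240,195). Next is a close crop.

```bash
python3 - <<'E'
import cv2,numpy as np
a=cv2.imread('pics/top0.png')[130:225,205:425]; b=cv2.imread('pics/scene0.png')[145:300,255:455]
a=cv2.resize(a,(660,285),interpolation=cv2.INTER_CUBIC); cv2.imwrite('pics/c1.png',a)
b=cv2.resize(b,(760,589),interpolation=cv2.INTER_CUBIC); cv2.imwrite('pics/c2.png',b)
E
```

```text
(no output)
```

View pics/c1.png

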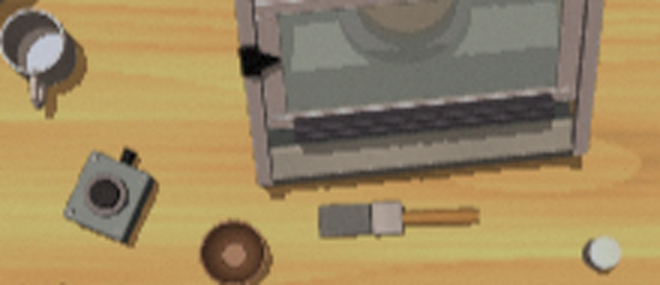

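View pics/c2.png

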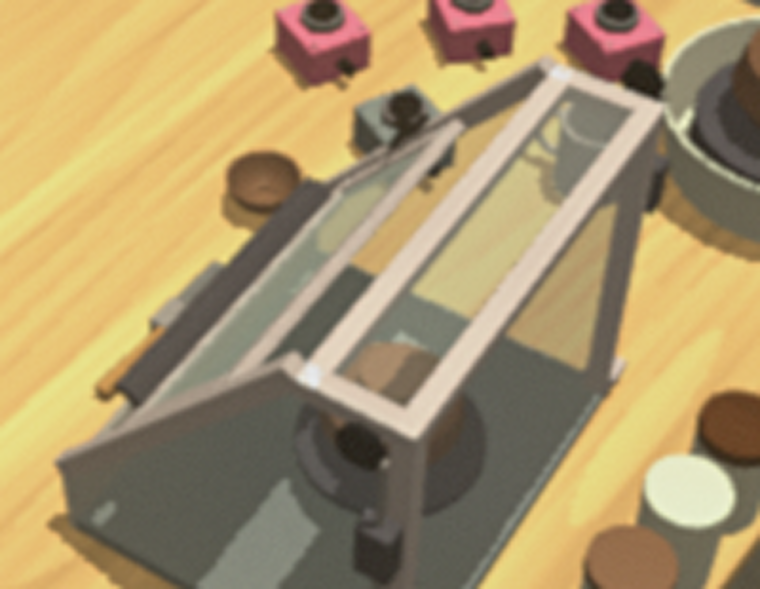

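The crops show the grey box's button at top pixel (240.3,194.3) and the pointer tip at about (298.3,150.3). The dark lip runs from (303.3,173) to (390.7,165), so the window is shut. The foot corners are at about (293.3,192) and (399,181).

```bash
python3 - <<'E'
from h import *
k=K('top');s=K('scene')
b=plane(k,240.3,194.3,.073);print('btn',b,'reproj scene',proj(s,b))
# scene btn: crop (405,104)/3.8+ (255,145)
print('btn tri',tri(k,(240.3,194.3),s,(255+405/3.8,145+104/3.8)))
L,R=plane(k,293.3,192.3,0),plane(k,399,181.2,0);print('foot',L,R,np.linalg.norm(L-R))
l,r=plane(k,303.3,173.3,.12),plane(k,390.7,165.5,.12);print('lip',l,r,np.linalg.norm(l-r),np.degrees(np.arctan2(*(l-r)[[0,1]])))
# lip right end scene crop(125,390)
print('lip R end tri',tri(k,(390.7,165.5),s,(255+125/3.8,145+390/3.8)))
for n,p in dict(bowl=(283,214,.04),brushL=(311,203,.02),brushR=(365,202,.02),prop=(406,213.5,.045),mug=(217,148,.09),jar=(449,196,.105)).items(): print(n,plane(k,*p))
E
```

```text
btn [0.44157611 0.37056156 0.073     ] reproj scene (np.float64(360.749818879879), np.float64(171.75957321870823))
btn tri (array([0.44303197, 0.37215149, 0.06909191]), np.float64(0.0028521375849776902))
foot [0.45762132 0.18138281 0.        ] [ 0.50195822 -0.22120242  0.        ] 0.4050192965763203
lip [0.51234949 0.14260208 0.12      ] [ 0.54192551 -0.1678985   0.12      ] 0.31190600418677294 -5.4411613247636135
lip R end tri (array([ 0.53583518, -0.15714696,  0.1666416 ]), np.float64(0.005494526791555628))
bowl [0.37278257 0.21732607 0.04      ]
brushL [0.41550209 0.11429041 0.02      ]
brushR [ 0.42006457 -0.08797146  0.02      ]
prop [ 0.3759568  -0.23571941  0.045     ]
mug [0.60781622 0.45547692 0.09      ]
jar [ 0.435334   -0.37772228  0.105     ]
```

Button at about (0.442, 0.371), height consistent at 0.069–0.073. The booth is yawed about +6°. Going above the bench with the fingers shut.

```bash
python3 -m crank '[[0,0,0,0.3,0],[0,0.2,0.1,0.6,-0.02],[0,0.4,0.3,0.85,-0.037],[0,0.7,0.5,0.85,-0.037],[0,0.9,0.7,0.85,-0.037]]' 20; python3 -m crank '[[0,0.1,0.3,0,0],[0,0.2,0.6,0,0],[0,0.2,0.9,0,0],[0,0.2,1,0,0],[0,0.2,1,0,0]]'; python3 -c "
from bench import *;s=get_state();print(s['time'],s['position'],s['tool_rot'])"
```

```text
time: 0.72
position: [0.377, -0.4887, 0.3525]
tool_rot: [3.136, 0.156, 0.001]
ft_force: [1.0, -0.5, -0.0]
grip_width: 0.52
grip_force: 0.0
time: 1.35
position: [0.4156, -0.2887, 0.3521]
tool_rot: [3.136, 0.16, 0.0]
ft_force: [0.5, -0.4, 0.4]
grip_width: 0.021
grip_force: 0.0
1.35 [ 0.41564344 -0.28874031  0.35211681] [3.13617989e+00 1.60474348e-01 3.87325197e-04]
```

```bash
python3 -m crank '[[0,-0.05,0.3,0.1,0],[0,-0.1,0.6,0.2,0],[0,-0.1,0.9,0.25,0],[0,-0.1,1,0.25,0],[0,-0.1,1,0.25,0]]'; python3 -m crank '[[0,0,0.3,0,0],[0,0,0.4,0,0],[0,0,0.4,0,0]]'; python3 - <<'E'
from h import *
k=K('wrist');im=get_image('wrist');cv2.imwrite('pics/w1.png',im[:,:,::-1]);np.save('w1.npy',np.array([*k,],dtype=object),allow_pickle=True);print(k[:3],-k[3].T@k[4],k[3])
E
```

```text
time: 1.98
position: [0.3959, -0.0903, 0.4021]
tool_rot: [3.137, 0.157, 0.001]
ft_force: [-0.0, 0.4, 0.7]
grip_width: 0.002
grip_force: 0.0
time: 2.35
position: [0.396, -0.0111, 0.4016]
tool_rot: [3.138, 0.156, -0.0]
ft_force: [-0.6, -1.4, -0.2]
grip_width: 0.003
grip_force: 0.0
(np.float64(360.53795383515666), 310.73563485551523, 204.18769195687722) [ 0.47080069 -0.00351626  0.60297693] [[ 9.86286077e-02 -9.95124304e-01  1.28848854e-04]
 [-9.57405627e-01 -9.48549279e-02  2.72721484e-01]
 [-2.71379555e-01 -2.70215009e-02 -9.62093018e-01]]
```

View pics/w1.png

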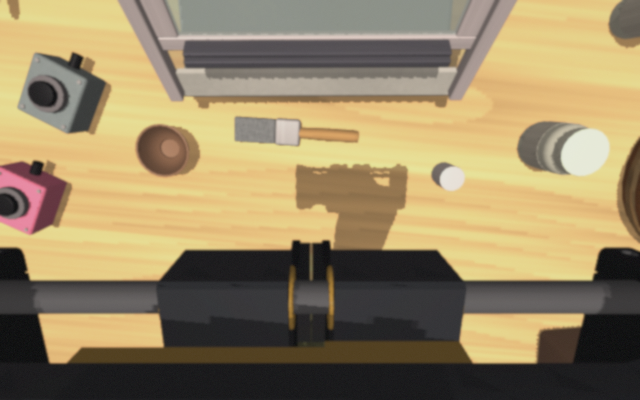

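The wrist view is aligned with the booth. The lip is the dark bar at cols 185–450, rows 40–67, the grey box's button is at (42,94) and the sill and foot are below the lip at rows 67–100. Now to measure.

```bash
python3 - <<'E'
from h import *
k=list(np.load('w1.npy',allow_pickle=True));t=K('top')
w=cv2.imread('pics/w1.png').astype(int);T=cv2.imread('pics/top0.png').astype(int)
g=w.sum(2)/3; print('w cols 250',g[34:104,250].astype(int).tolist()); print('w cols 400',g[34:104,400].astype(int).tolist())
print('row 60 L',g[60,176:196].astype(int).tolist(),'R',g[60,440:460].astype(int).tolist())
gt=T.sum(2)/3
for c in(320,375):print('top col',c,gt[155:198,c].astype(int).tolist())
b,e=tri(t,(240.3,194.3),k,(42,94));print('btn',b,e)
m=((g<75)*255).astype('uint8')[70:120,20:70];q=cv2.connectedComponentsWithStats(m);print(q[2],q[3]+[20,70])
E
```

```text
w cols 250 [175, 187, 199, 205, 197, 164, 121, 92, 85, 84, 82, 82, 83, 83, 82, 83, 83, 86, 88, 92, 88, 78, 72, 73, 81, 85, 88, 93, 92, 82, 74, 70, 72, 81, 100, 116, 123, 123, 122, 119, 118, 119, 125, 143, 162, 168, 172, 170, 169, 170, 170, 171, 170, 169, 170, 169, 170, 169, 170, 167, 156, 135, 114, 110, 111, 112, 115, 129, 155, 181]
w cols 400 [178, 191, 201, 200, 178, 143, 106, 86, 82, 82, 83, 83, 83, 85, 85, 85, 85, 86, 90, 88, 80, 73, 75, 79, 82, 85, 88, 89, 83, 76, 72, 72, 77, 94, 112, 119, 119, 118, 116, 114, 113, 116, 120, 127, 144, 158, 163, 166, 166, 165, 167, 168, 169, 169, 169, 169, 169, 167, 166, 161, 144, 119, 108, 109, 110, 112, 115, 130, 157, 177]
row 60 L [161, 162, 161, 161, 162, 160, 153, 133, 108, 91, 86, 86, 86, 87, 86, 86, 87, 86, 86, 86] R [89, 88, 89, 88, 89, 88, 88, 89, 89, 89, 93, 102, 107, 108, 109, 110, 117, 135, 150, 151]
top col 320 [111, 111, 110, 112, 113, 110, 110, 108, 108, 109, 127, 158, 144, 63, 54, 58, 55, 56, 63, 69, 52, 64, 82, 91, 89, 110, 135, 134, 131, 133, 132, 127, 99, 61, 64, 79, 83, 115, 150, 150, 147, 151, 137]
top col 375 [108, 108, 108, 106, 111, 127, 123, 94, 55, 56, 64, 62, 44, 56, 59, 53, 72, 82, 87, 88, 109, 129, 129, 129, 128, 130, 112, 72, 64, 70, 80, 116, 145, 149, 145, 147, 148, 151, 146, 142, 142, 144, 144]
btn [0.44286567 0.37054352 0.07625522] 0.0033568212819871687
[[   0    0   50   50 1819]
 [   9   11   28   26  581]
 [  38   11   10   30  100]] [[44.06432106 94.70148433]
 [42.57831325 93.55765921]
 [63.59       96.31      ]]
```

```bash
python3 - <<'E'
from h import *
from scipy.optimize import brentq
k=list(np.load('w1.npy',allow_pickle=True));t=K('top');s=K('scene')
def line(p,q):
    return lambda u,v:(v-p[1])-(q[1]-p[1])/(q[0]-p[0])*(u-p[0])
def Z(u,v,l):
    return brentq(lambda z:l(*proj(t,plane(k,u,v,z))),-.1,.4)
lb=line((320,176.3),(375,171)); lt=line((320,167.6),(375,162.6)); lf=line((320,186.8),(375,181.3))
for n,l,ps in(('lipbot',lb,((250,67.5),(400,66.5))),('liptop',lt,((250,40),(400,39.3))),('foot',lf,((250,95),(400,94.6)))):
    for p in ps:
        z=Z(*p,l);print(n,p,plane(k,*p,z))
for z in(.12,.14,.15,.16,.17,.18,.2):
    a,b=plane(k,183.7,62,z),plane(k,451,60.5,z);print(z,np.linalg.norm(a-b),(a+b)/2,np.degrees(np.arctan2(*(b-a)[[0,1]])))
E
```

```text
lipbot (250, 67.5) [0.50753344 0.08299048 0.08097407]
lipbot (400, 66.5) [ 0.53026021 -0.12235517  0.06874362]Traceback (most recent call last):
  File "<stdin>", line 11, in <module>
  File "<stdin>", line 7, in Z
    r = _zeros._brentq(f, a, b, xtol, rtol, maxiter, args, full_output, disp)
ValueError: f(a) and f(b) must have different signs
```

```bash
python3 - <<'E'
from h import *
k=list(np.load('w1.npy',allow_pickle=True));t=K('top')
for z in(.12,.14,.16,.18):
    a,b=plane(k,183.7,62,z),plane(k,451,60.5,z);print(z,np.linalg.norm(a-b),(a+b)/2,np.degrees(np.arctan2(*(b-a)[[0,1]])))
for v in(95,100):
    for z in (0,.08):print(v,z,plane(k,250,v,z),plane(k,400,v-.4,z))
for n,p in dict(L=(178,99),R=(457,98)).items(): print(n,plane(k,*p,0),plane(k,*p,.08))
E
```

```text
0.12 0.3345798960407013 [ 0.5204341  -0.00689778  0.12      ] 174.03861021832836
0.14 0.32072499436685104 [ 0.51837878 -0.00675776  0.14      ] 174.03861021832836
0.16 0.3068700926930007 [ 0.51632347 -0.00661773  0.16      ] 174.03861021832833
0.18 0.2930151910191504 [ 0.51426816 -0.0064777   0.18      ] 174.03861021832836
95 0 [0.47192771 0.09422337 0.        ] [ 0.4962184  -0.14464137  0.        ]
95 0.08 [0.47177818 0.08125576 0.08      ] [ 0.49284611 -0.12591758  0.08      ]
100 0 [0.46424057 0.09381649 0.        ] [ 0.48862134 -0.14591584  0.        ]
100 0.08 [0.46511093 0.08090287 0.08      ] [ 0.48625698 -0.12702297  0.08      ]
L [0.45438168 0.20892639 0.        ] [0.45656008 0.18074055 0.08      ]
R [ 5.00078824e-01 -2.36518370e-01  1.11022302e-16] [ 0.49619435 -0.2056048   0.08      ]
```

```bash
cat >> h.py <<'E'
A=np.radians(5.9); O=np.array([.510,-.009,0]); BX=np.array([np.cos(A),np.sin(A),0]);BY=np.array([-np.sin(A),np.cos(A),0]);BZ=np.array([0,0,1.])
UP=.643*BX+.766*BZ; NIN=.766*BX-.643*BZ
def slope(k,u,v,off): # hit plane 'off' m in front of the lip mid-plane: booth (s,y)
    o,d=ray(k,u,v); P0=O+.1145*BZ-off*NIN; X=o+d*((P0-o)@NIN)/(d@NIN); return (X-P0)@UP,(X-P0)@BY
E
python3 - <<'E'
from h import *
k=list(np.load('w1.npy',allow_pickle=True));t=K('top')
print('ptr top',slope(t,298.3,150.3,.017),'ptr root',slope(t,205+242/3,150.3,.017))
for p in((250,67.5),(400,66.5)):print('lip edge wrist',slope(k,*p,.034))
for p in((320,176.5),(375,171.3)):print('lip edge top',slope(t,*p,.034))
E
```

```text
ptr top (np.float64(0.14221167087312478), np.float64(0.16006667502177443)) ptr root (np.float64(0.14724263507804822), np.float64(0.2013781746630269))
lip edge wrist (np.float64(0.039781774208272676), np.float64(0.07822523553716912))
lip edge wrist (np.float64(0.04028065747302742), np.float64(-0.09192304353814303))
lip edge top (np.float64(0.03261036073256173), np.float64(0.09462628891978724))
lip edge top (np.float64(0.03185498694883441), np.float64(-0.09647176139830743))
```

```bash
python3 -m crank '[[0,0,0.3,0,0],[0,0.1,0.6,0,0],[0,0.2,0.9,0,0],[0,0.23,1,0,0],[0,0.23,1,0,0]]'; python3 -m crank '[[0,0,0.3,-0.2,0],[0,0,0.6,-0.5,0],[0,0,0.9,-0.8,0],[0,0,0.9,-1,0],[0,0,0.9,-1,0]]';python3 -m crank '[[0,0,0,-0.05,0],[0,0,0,-0.05,0]]'; python3 - <<'E'
from h import *
k=K('wrist');im=get_image('wrist');cv2.imwrite('pics/w2.png',im[:,:,::-1]);s=get_state();print(s['position'],s['ft_force'],proj(k,[.4425,.3705,.073]),proj(k,s['position']))
t=K('top');np.save('w2.npy',np.array([*k],dtype=object),allow_pickle=True)
E
```

```text
time: 3.02
position: [0.4428, 0.1892, 0.401]
tool_rot: [-3.136, -0.157, 0.003]
ft_force: [0.0, -0.1, 0.1]
grip_width: 0.006
grip_force: 0.0
time: 3.65
position: [0.4418, 0.3675, 0.1976]
tool_rot: [3.133, 0.154, -0.008]
ft_force: [-0.4, -0.4, 1.1]
grip_width: 0.008
grip_force: 0.0
time: 3.9
position: [0.4433, 0.3688, 0.1925]
tool_rot: [3.137, 0.153, 0.002]
ft_force: [-0.2, -0.3, 0.9]
grip_width: 0.004
grip_force: 0.0
[0.4433866  0.36935307 0.19328938] [ 7.10277942e-02 -1.06502457e-04 -2.34359362e-01] (np.float64(308.7661774527705), np.float64(188.42772515877456)) (np.float64(309.99188484283457), np.float64(233.71254188235557))
```

View pics/w2.png

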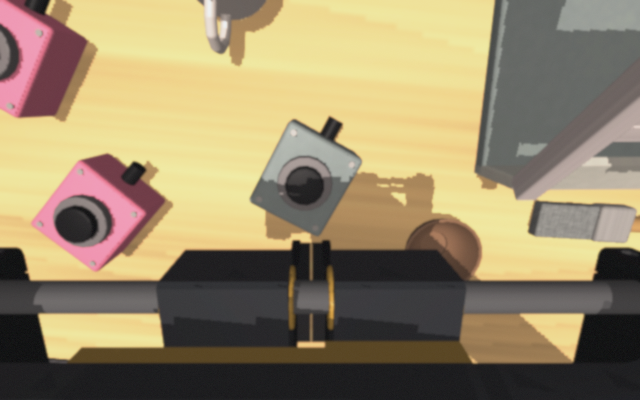

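The grey box's button is at (304,185.5), about 4 px left of where I predicted, so I correct by +2 mm in x and +5 mm in y. Then press.

```bash
python3 - <<'E'
from h import *
print(plane(list(np.load('w2.npy',allow_pickle=True)),304,185.5,.073))
E
python3 -m crank '[[0,0.01,0.025,-0.2,0],[0,0.01,0.025,-0.4,0],[0,0.01,0.025,-0.54,0],[0,0.01,0.025,-0.56,0],[0,0.01,0.025,-0.58,0]]'; python3 -m crank '[[0,0,0,-0.02,0],[0,0,0,-0.04,0],[0,0,0,-0.06,0],[0,0,0,-0.06,0]]'
```

```text
[0.44480773 0.37508635 0.073     ]
time: 4.58
position: [0.4451, 0.376, 0.0777]
tool_rot: [-3.136, -0.156, -0.005]
ft_force: [0.6, -0.5, -0.1]
grip_width: 0.001
grip_force: 0.0
time: 5.08
position: [0.4433, 0.3754, 0.0634]
tool_rot: [3.137, 0.158, -0.001]
ft_force: [-0.2, -0.1, 0.0]
grip_width: 0.006
grip_force: 0.0
```

```bash
python3 -m crank '[[0,0,0,-0.01,0],[0,0,0,-0.01,0],[0,0,0,-0.01,0]]'; python3 - <<'E'
from h import *
s=get_state();print(s['position'],s['ft_force'],s['torque'],s['joint_torque'])
k=K('wrist');im=get_image('wrist');cv2.imwrite('pics/w3.png',im[120:320,180:440,::-1].repeat(2,0).repeat(2,1))
E
```

```text
time: 5.45
position: [0.4436, 0.3756, 0.0618]
tool_rot: [-3.138, -0.157, -0.0]
ft_force: [1.0, 0.1, 0.9]
grip_width: 0.005
grip_force: 0.0
[0.4435967  0.37563596 0.06181103] [0.98104241 0.08153193 0.94248008] [ 0.0604642   0.03455991 -0.00134378] [-6.32750525e-04 -3.80949605e+01 -1.12932488e+01 -2.71100020e+01
  5.03566652e-02 -7.00284750e-02 -1.91346517e-04]
```

View pics/w3.png

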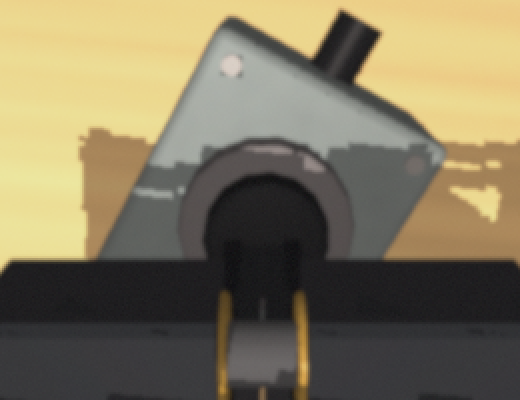

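The fingers stand over the black disc, within the collar. No clear force yet, so I go down gently.

```bash
for i in 1 2 3; do python3 -m crank '[[0,0,0,-0.01,0],[0,0,0,-0.01,0]]' | egrep 'posi|force'; done
```

```text
position: [0.4434, 0.3755, 0.0596]
ft_force: [0.7, 0.6, -1.0]
grip_force: 0.0
position: [0.4434, 0.3754, 0.0575]
ft_force: [0.3, -0.9, -0.1]
grip_force: 0.0
position: [0.4434, 0.3755, 0.0556]
ft_force: [-0.6, 0.5, -0.3]
grip_force: 0.0
```

```bash
python3 - <<'E'
from h import *
k1=list(np.load('w1.npy',allow_pickle=True));k2=list(np.load('w2.npy',allow_pickle=True));k=K('wrist');t=K('top')
print(tri(k1,(42.6,93.6),k2,(304,185.5)),tri(t,(240.3,194.3),k2,(304,185.5)))
s=get_state();print(s['position'],s['ft_force'],proj(k,s['position']))
im=get_image('wrist');sc=get_image('scene')
a=cv2.resize(im[120:320,180:440],(520,400));b=cv2.resize(sc[150:210,330:400],(467,400),interpolation=cv2.INTER_CUBIC)[:,:270]
cv2.imwrite('pics/w4.png',np.hstack([a,b])[:,:,::-1])
E
```

```text
(array([0.44442798, 0.37499018, 0.06978289]), np.float64(0.0007058621082465723)) (array([0.44239177, 0.37381343, 0.05972405]), np.float64(0.002708822758428548))
[0.44341954 0.37549297 0.05555969] [-0.55354242  0.45993846 -0.28051956] (np.float64(310.89039836464656), np.float64(233.5370064166377))
```

View pics/w4.png

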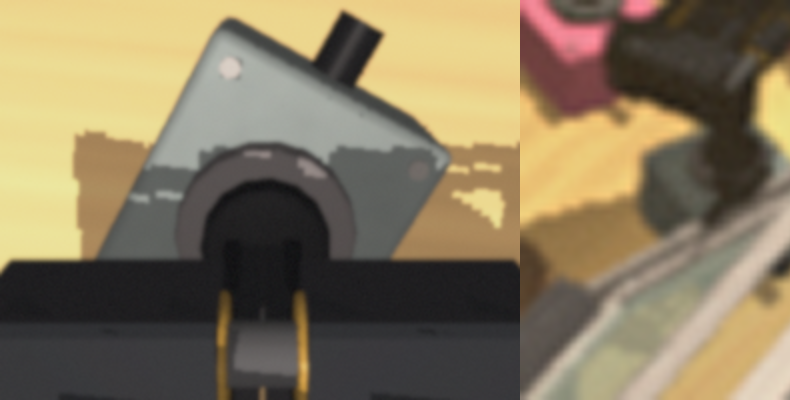

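```bash
for i in 1 2 3; do python3 -m crank '[[0,0,0,-0.01,0],[0,0,0,-0.01,0]]' | egrep 'posi|ft_force'; python3 -c "
from bench import *;s=get_state();print(s['joint_torque'].round(2))"; done
```

```text
position: [0.4434, 0.3755, 0.0536]
ft_force: [0.7, 0.0, -0.8]
[-2.000e-02 -3.849e+01 -1.147e+01 -2.690e+01  6.000e-02 -9.000e-02
 -1.000e-02]
position: [0.4434, 0.3755, 0.0515]
ft_force: [1.0, -0.2, -0.0]
[-2.000e-02 -3.857e+01 -1.150e+01 -2.682e+01  6.000e-02 -9.000e-02
 -1.000e-02]
position: [0.4434, 0.3755, 0.0495]
ft_force: [-0.0, 0.6, -0.8]
[-2.000e-02 -3.866e+01 -1.153e+01 -2.676e+01  6.000e-02 -9.000e-02
 -1.000e-02]
```

```bash
python3 - <<'E'
from h import *
k2=list(np.load('w2.npy',allow_pickle=True));k=K('wrist');im=get_image('wrist');cv2.imwrite('pics/raw5.png',im[:,:,::-1])
w2=cv2.imread('pics/w2.png')
def blob(g,x0,x1,y0,y1,th):
    m=(g[y0:y1,x0:x1]>th).astype('uint8');q=cv2.connectedComponentsWithStats(m)
    i=1+np.argmax(q[2][1:,4]);return q[3][i]+[x0,y0],q[2][i]
g5=cv2.cvtColor(im,cv2.COLOR_RGB2GRAY);g2=cv2.cvtColor(w2,cv2.COLOR_BGR2GRAY)
a=blob(g2,285,302,120,140,190);b=blob(g5,275,310,130,175,190);print(a,b)
print(tri(k2,a[0],k,b[0]))
print('g5 row profile through disc')
for r in (215,225,235,241,245,249):print(r,g5[r,255:365].tolist()[::2])
E
```

```text
(array([292.65116279, 132.06976744]), array([ 4,  8,  8,  9, 43], dtype=int32)) (array([279.27777778, 137.89444444]), array([  0,   0,  15,  25, 180], dtype=int32))
(array([0.50032852, 0.39014322, 0.12257945]), np.float64(0.010941505386154016))
g5 row profile through disc
215 [99, 99, 98, 98, 97, 97, 97, 96, 94, 77, 69, 79, 82, 82, 84, 84, 84, 84, 84, 83, 81, 71, 48, 30, 25, 20, 21, 23, 20, 21, 22, 21, 17, 25, 33, 43, 57, 71, 82, 83, 84, 83, 83, 84, 82, 83, 78, 71, 72, 89, 96, 95, 96, 95, 95]
225 [97, 98, 97, 96, 97, 97, 91, 71, 77, 82, 81, 82, 83, 82, 81, 73, 42, 23, 24, 25, 31, 32, 32, 33, 34, 34, 34, 34, 36, 32, 32, 34, 32, 33, 32, 33, 32, 30, 30, 23, 16, 25, 54, 79, 81, 82, 82, 81, 81, 80, 74, 85, 95, 95, 95]
235 [96, 96, 96, 96, 97, 93, 79, 79, 82, 82, 82, 81, 81, 55, 25, 28, 30, 30, 32, 33, 32, 32, 33, 33, 33, 33, 32, 34, 31, 31, 30, 31, 34, 32, 31, 31, 32, 30, 30, 30, 31, 27, 26, 25, 35, 71, 81, 79, 81, 81, 81, 76, 87, 96, 95]
241 [96, 96, 97, 95, 94, 87, 77, 80, 81, 81, 82, 82, 71, 35, 28, 29, 31, 29, 28, 19, 19, 20, 23, 27, 28, 30, 30, 32, 29, 31, 33, 29, 32, 27, 21, 17, 18, 19, 29, 30, 29, 29, 29, 25, 26, 46, 77, 80, 80, 80, 81, 78, 80, 93, 96]
245 [97, 96, 95, 96, 96, 91, 81, 80, 81, 80, 81, 81, 58, 28, 27, 30, 29, 30, 26, 18, 21, 16, 20, 23, 26, 25, 26, 25, 24, 24, 25, 27, 26, 23, 19, 20, 21, 20, 27, 31, 28, 27, 27, 28, 28, 44, 77, 80, 81, 79, 81, 78, 88, 95, 95]
249 [70, 71, 70, 70, 68, 68, 61, 59, 60, 60, 59, 57, 38, 28, 27, 27, 29, 30, 28, 19, 17, 15, 18, 24, 24, 23, 23, 27, 25, 28, 25, 19, 24, 25, 20, 17, 20, 19, 27, 30, 31, 30, 29, 30, 29, 39, 58, 59, 60, 59, 59, 59, 67, 71, 69]
```

```bash
python3 - <<'E'
from h import *
k2=list(np.load('w2.npy',allow_pickle=True));k=K('wrist');p=get_state()['position']
im={n:get_image(n).copy() for n in('wrist','scene','top')}
for n in im: cv2.imwrite(f'pics/raw6_{n}.png',im[n][:,:,::-1])
B=np.array([.4445,.375,.073]);out=[]
for n,w,sc in(('wrist',65,3),('scene',32,6),('top',32,6)):
    c=K(n);u,v=proj(c,B);print(n,proj(c,p),(u,v))
    x,y=int(u),int(v);a=im[n][y-w*3//2:y+w*3//2,x-w:x+w]
    a=np.clip((a/255.)**.5*255,0,255).astype('uint8');a=cv2.resize(a,(260,390),interpolation=cv2.INTER_CUBIC)
    s=260/(2*w)
    for q,col in((p,(255,0,0)),(B,(0,255,0))):
        uu,vv=proj(c,q);cv2.drawMarker(a,(int((uu-x+w)*s),int((vv-y+w*3//2)*s)),col,0,12,1)
    out.append(a)
cv2.imwrite('pics/cmp.png',np.hstack(out)[:,:,::-1])
E
```

```text
wrist (np.float64(310.9868183760895), np.float64(233.5810290396948)) (np.float64(312.29019262804417), np.float64(247.26782987522733))
scene (np.float64(361.60423486349816), np.float64(175.62384530091015)) (np.float64(361.9851049583698), np.float64(171.4924061050972))
top (np.float64(239.89437734858566), np.float64(194.44185101188364)) (np.float64(239.08700303648823), np.float64(193.49112716398963))
```

View pics/cmp.png

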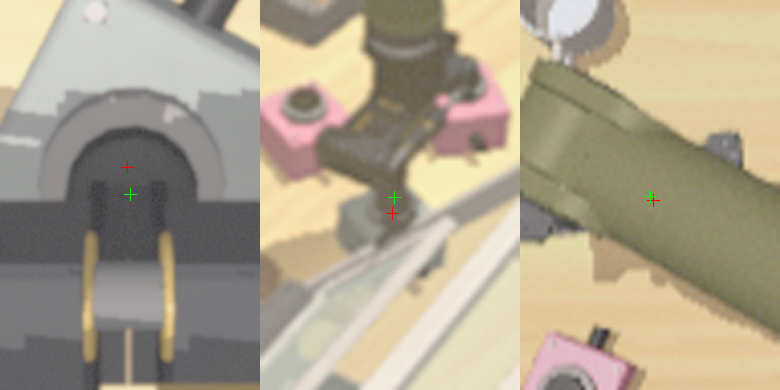

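The wrist picture (fingertips ending near row 242, lower than the TCP pixel) and the scene view (tips near (361,172), at the button's top) both suggest the shut fingers end some way behind the reported TCP. They stand centred over the button and simply haven't reached it, so I keep going down gently until the force rises.

```bash
for i in 1 2 3; do python3 -m crank '[[0,0,0,-0.01,0],[0,0,0,-0.01,0]]' | egrep 'posi|ft_force'; done
```

```text
position: [0.4434, 0.3755, 0.0475]
ft_force: [0.6, -0.2, 0.8]
position: [0.4434, 0.3755, 0.0455]
ft_force: [-0.1, -0.1, 0.1]
position: [0.4434, 0.3755, 0.0435]
ft_force: [0.2, -0.0, -0.6]
```

```bash
python3 -m crank '[[0,0,0,-0.01,0],[0,0,0,-0.01,0]]' | egrep 'posi|ft_force';python3 -m crank '[[0,0,0,-0.01,0],[0,0,0,-0.01,0]]' | egrep 'posi|ft_force';python3 - <<'E'
from h import *
im=get_image('wrist');g=cv2.cvtColor(im,cv2.COLOR_RGB2GRAY);s=get_image('scene');
for r in (225,235,241,245,248):
  x=g[r,255:375];d=np.where(x<50)[0]+255;print(r,d.min(),d.max())
c=K('scene');p=get_state()['position'];print(proj(c,p));print(cv2.cvtColor(s,cv2.COLOR_RGB2GRAY)[160:186,350:376:2])
E
```

```text
position: [0.4434, 0.3755, 0.0416]
ft_force: [-0.5, 0.5, 0.5]
position: [0.4434, 0.3755, 0.0396]
ft_force: [0.5, 0.1, 0.2]
225 292 333
235 283 342
241 280 344
245 280 346
248 279 347
(np.float64(361.5004789280853), np.float64(177.44154764784886))
[[ 61  61  62  62  60  54  43  88  57  43  97  93  74]
 [ 61  60  62  58  64  59  50  94  58  72 124 120 122]
 [ 54  61  62  58  63  59  67  92  56 130 163 183 203]
 [ 47  48  62  64  65  54  84  75  74 184 203 212 219]
 [ 44  47  50  58  62  54  84  55 131 210 214 217 216]
 [ 41  45  46  51  52  59  73  45 179 213 215 216 216]
 [ 42  40  41  47  44  58  56  55 197 213 215 216 215]
 [ 36  40  44  44  44  50  42  71 206 217 216 216 215]
 [ 78  41  40  45  43  44  41  65 200 218 216 215 215]
 [158  85  39  44  46  39  40  49 161 219 217 214 217]
 [193 132  56  44  47  39  41  42 112 205 218 216 218]
 [170 112  80  55  43  43  43  40  81 162 215 218 219]
 [120  92  91  70  44  44  42  41  74 125 211 221 208]
 [ 89  90  91  73  45  44  43  41  69 108 193 215 177]
 [ 85  93  87  72  50  42  42  46  65 123 167 181 136]
 [ 81  91  87  72  65  47  46  52  52 132 156 140 110]
 [ 73  90  91  69  64  45  50  55  53 139 143 111 139]
 [ 69  86  91  76  58  45  46  50  77 139 111 129 182]
 [ 69  79  90  88  69  46  48  44  96 112 122 169 197]
 [ 68  73  86  92  81  49  43  57  99 119 156 190 195]
 [ 69  69  82  91  75  47  55  77 121 152 178 199 187]
 [ 69  69  72  86  60  53  82 108 145 160 192 198 159]
 [ 67  67  69  88  50  70 106 141 146 162 198 186 132]
 [ 71  68  90 113  60  90 137 146 134 181 197 159 115]
 [ 83  81 136 126  86 119 146 126 148 194 193 122 112]
 [110 113 143 113 117 143 126 131 174 196 180  90 123]]
```

```bash
for i in 1 2 3 4; do python3 -m crank '[[0,0,0,-0.01,0],[0,0,0,-0.01,0]]' | egrep 'posi|ft_force'; done
```

```text
position: [0.4437, 0.3757, 0.0379]
ft_force: [-0.4, 0.5, 2.3]
position: [0.4437, 0.3758, 0.0359]
ft_force: [0.1, 0.4, 2.9]
position: [0.4437, 0.3757, 0.0339]
ft_force: [0.1, -0.4, 3.5]
position: [0.4437, 0.3758, 0.0321]
ft_force: [0.0, -0.9, 5.9]
```

Contact began at TCP z ≈ 0.039, so the shut fingertips end about 34 mm behind the reported TCP. The button is now about 6 mm down at 5.9 N. I hold briefly, then let go and rise.

```bash
python3 -m crank '[[0,0,0,-0.005,0],[0,0,0,-0.005,0],[0,0,0,-0.005,0]]'| egrep 'posi|ft_force'; python3 -m crank '[[0,0,0,0.1,0],[0,0,0,0.3,0],[0,0,0,0.6,0],[0,0,0,0.9,0],[0,0,0,1,0]]' | egrep 'time|posi|ft_force'
```

```text
position: [0.4437, 0.3758, 0.0319]
ft_force: [-1.9, -2.5, 11.9]
time: 10.65
position: [0.4442, 0.3772, 0.2351]
ft_force: [0.2, 0.2, 0.1]
```

```bash
python3 -m crank '[[0,0,0,0.3,0],[0,0,-0.2,0.5,0],[0,0,-0.5,0.5,0],[0,0.1,-0.8,0.5,0],[0,0.2,-1,0.5,0]]'| egrep 'time|posi|ft_force'; python3 -m crank '[[0,0.05,-0.1,0,0],[0,0.05,-0.1,0,0]]'| egrep 'time|posi|ft_force'; python3 - <<'E'
from h import *
k=K('wrist');im=get_image('wrist');cv2.imwrite('pics/raw7.png',im[:,:,::-1]);np.save('w7.npy',np.array([*k],dtype=object),allow_pickle=True)
for p in(.12,.142,.16):
    X=O+.1145*BZ+p*UP-.017*NIN+.157*BY;print(p,X,proj(k,X))
a=cv2.resize(im[:260],(800,325));cv2.imwrite('pics/ptr.png',a[:,:,::-1])
E
```

```text
time: 11.28
position: [0.4837, 0.1719, 0.3304]
ft_force: [0.2, 0.2, -0.1]
time: 11.52
position: [0.4936, 0.1549, 0.3301]
ft_force: [-0.3, 0.8, -0.2]
0.12 [0.55765982 0.15376125 0.217351  ] (np.float64(319.76962824400175), np.float64(116.01968882452232))
0.142 [0.57173089 0.15521535 0.234203  ] (np.float64(320.2959065330888), np.float64(98.44931653356976))
0.16 [0.58324358 0.15640507 0.247991  ] (np.float64(320.78501309937826), np.float64(82.11996258176023))
```

View pics/ptr.png

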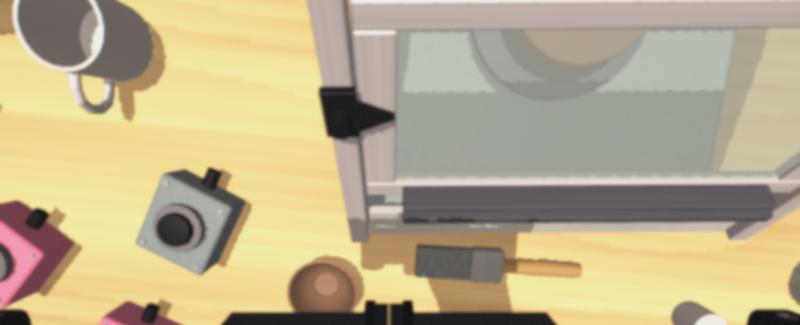

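The pointer tip is at raw (316,92.8) and the lip's left end at (322.5,148–177.5).

```bash
python3 - <<'E'
from h import *
k=list(np.load('w7.npy',allow_pickle=True));k1=list(np.load('w1.npy',allow_pickle=True))
print('ptr',slope(k,316,92.8,.017));t=K('top');print('ptr tri top',tri(k,(316,92.8),t,(298.3,150.3)))
g=cv2.imread('pics/raw7.png',0)
for c in(345,400,480,560):print(c,g[140:186,c].tolist())
for p in((345,177),(480,177)):print('edge',slope(k,*p,.034))
E
```

```text
ptr (np.float64(0.14852782423437116), np.float64(0.16045838864173037))
ptr tri top (array([0.57616793, 0.15878603, 0.21168683]), np.float64(6.577829689725964e-06))
345 [175, 184, 198, 207, 213, 219, 223, 213, 175, 126, 100, 92, 90, 91, 92, 91, 91, 91, 91, 91, 93, 91, 91, 92, 94, 97, 96, 92, 84, 85, 90, 91, 92, 94, 97, 92, 84, 84, 92, 110, 124, 130, 129, 129, 130, 132]
400 [172, 177, 189, 204, 214, 220, 220, 204, 161, 114, 93, 93, 92, 92, 91, 89, 91, 91, 89, 91, 91, 91, 91, 93, 96, 99, 97, 90, 86, 89, 92, 93, 94, 96, 96, 89, 83, 91, 112, 133, 143, 138, 133, 132, 133, 133]
480 [174, 186, 200, 211, 218, 222, 214, 178, 132, 102, 92, 92, 92, 91, 92, 90, 92, 92, 93, 94, 92, 94, 93, 95, 95, 97, 94, 89, 88, 91, 93, 94, 95, 98, 94, 88, 90, 114, 149, 175, 183, 185, 185, 185, 189, 198]
560 [183, 197, 206, 212, 217, 218, 202, 164, 117, 95, 91, 90, 91, 90, 92, 91, 91, 92, 93, 93, 93, 91, 93, 95, 95, 94, 88, 85, 85, 88, 92, 92, 95, 95, 90, 83, 98, 135, 170, 185, 189, 191, 190, 191, 198, 206]
edge (np.float64(0.04299012175989362), np.float64(0.12998215958418305))
edge (np.float64(0.041630712561445224), np.float64(-0.00843984164385305))
```

```bash
python3 -m crank '[[0,-0.2,-0.2,0,0],[0,-0.22,-0.5,-0.2,0],[0,-0.22,-0.84,-0.5,0],[0,-0.22,-0.84,-0.8,0],[0,-0.22,-0.84,-1,0]]'| egrep 'time|posi|ft_force'; python3 -m crank '[[0,0,0,-0.06,0],[0,0.05,0,-0.06,0],[0,0.1,0,-0.06,0],[0,0.1,0,-0.06,0]]'| egrep 'time|posi|ft_force'
```

```text
time: 12.2
position: [0.4497, -0.0106, 0.1329]
ft_force: [0.6, -0.4, -0.1]
time: 12.7
position: [0.4721, -0.0112, 0.1242]
ft_force: [-0.5, 0.7, -0.5]
```

```bash
python3 -m crank '[[0,0.02,0,-0.03,0],[0,0.05,0.005,-0.03,0],[0,0.05,0.005,-0.03,0]]'| egrep 'posi|ft_force'; for i in 1 2 3 4; do python3 -m crank '[[0,0.02,0.002,0,0],[0,0.02,0.002,0,0]]'| egrep 'posi|ft_force';done
```

```text
position: [0.4798, -0.0107, 0.1162]
ft_force: [0.2, -0.2, -0.1]
position: [0.4838, -0.0105, 0.1163]
ft_force: [0.5, -0.4, 0.6]
position: [0.4878, -0.0101, 0.1163]
ft_force: [0.4, -0.0, -0.4]
position: [0.4918, -0.0097, 0.1163]
ft_force: [-0.3, -1.3, -0.1]
position: [0.4958, -0.0093, 0.1163]
ft_force: [-0.6, 0.4, -0.2]
```

```bash
for i in 1 2 3 4; do python3 -m crank '[[0,0.02,0.002,0,0],[0,0.02,0.002,0,0]]'| egrep 'posi|ft_force';done
```

```text
position: [0.4978, -0.0091, 0.1159]
ft_force: [-5.6, -0.5, 3.5]
position: [0.498, -0.0091, 0.1156]
ft_force: [-15.6, -1.3, 11.1]
position: [0.4984, -0.0092, 0.1153]
ft_force: [-24.3, -0.9, 18.6]
position: [0.5025, -0.009, 0.1154]
ft_force: [-24.3, -2.0, 18.4]
```

Contact force is along the lip's outward normal, so pure inward motion is wedging against the lip. I back off, go 10 mm lower and re-approach, then push along the slope.

```bash
python3 -m crank '[[0,-0.05,-0.005,0,0],[0,-0.1,-0.01,0,0],[0,-0.1,-0.01,-0.06,0],[0,-0.1,-0.01,-0.06,0]]'| egrep 'posi|ft_force'; python3 -m crank '[[0,0.03,0.003,0,0],[0,0.06,0.006,0,0],[0,0.06,0.006,0,0]]'| egrep 'posi|ft_force'; for i in 1 2 3 ; do python3 -m crank '[[0,0.01,0.001,0,0],[0,0.01,0.001,0,0]]'| egrep 'posi|ft_force';done; python3 - <<'E'
from h import *
im=get_image('top');cv2.imwrite('pics/raw8.png',im[:,:,::-1]);g=cv2.cvtColor(im,cv2.COLOR_RGB2GRAY);g0=cv2.imread('pics/top0.png',0)
for c in(306,312,384,388):print(c,g0[158:182,c].tolist(),g[158:182,c].tolist())
E
```

```text
position: [0.4909, -0.0098, 0.1031]
ft_force: [-0.1, 0.6, -0.0]
position: [0.5027, -0.0086, 0.1041]
ft_force: [-4.0, -0.6, 3.6]
position: [0.5028, -0.0086, 0.1039]
ft_force: [-9.1, -0.3, 6.6]
position: [0.5034, -0.0086, 0.1038]
ft_force: [-12.7, -1.8, 10.2]
position: [0.5033, -0.0086, 0.1037]
ft_force: [-19.0, -2.6, 13.4]
306 [111, 113, 109, 110, 113, 113, 111, 109, 111, 138, 136, 67, 55, 52, 67, 69, 48, 50, 49, 60, 82, 89, 91, 108] [112, 112, 116, 114, 115, 112, 114, 142, 139, 69, 58, 57, 73, 73, 50, 49, 55, 64, 73, 73, 84, 110, 129, 131]
312 [112, 113, 114, 113, 113, 112, 112, 112, 123, 143, 123, 55, 56, 62, 61, 53, 67, 69, 51, 69, 87, 90, 87, 108] [114, 114, 114, 115, 114, 116, 127, 138, 114, 55, 60, 56, 53, 56, 66, 70, 56, 69, 72, 79, 87, 112, 136, 134]
384 [114, 129, 132, 101, 52, 52, 58, 60, 48, 61, 57, 51, 66, 86, 88, 89, 110, 135, 133, 133, 134, 134, 115, 72] [141, 113, 53, 55, 63, 63, 54, 62, 62, 50, 59, 67, 72, 86, 115, 137, 136, 137, 138, 137, 137, 138, 115, 74]
388 [108, 140, 139, 82, 56, 52, 68, 63, 50, 52, 48, 56, 77, 88, 90, 112, 133, 131, 133, 134, 135, 136, 110, 59] [142, 87, 54, 56, 68, 65, 51, 55, 52, 59, 67, 69, 81, 113, 138, 135, 135, 137, 135, 135, 139, 137, 115, 63]
```

```bash
for i in 1 2; do python3 -m crank '[[0,0.016,0.002,0.019,0],[0,0.032,0.003,0.038,0],[0,0.048,0.005,0.057,0],[0,0.064,0.006,0.077,0],[0,0.08,0.008,0.096,0]]'| egrep 'time|posi|ft_force';done; python3 - <<'E'
from h import *
im=get_image('top');cv2.imwrite('pics/raw9.png',im[:,:,::-1]);g=cv2.cvtColor(im,cv2.COLOR_RGB2GRAY)
for c in(306,312,384,388):print(c,g[146:182,c].tolist())
E
```

```text
time: 17.38
position: [0.5195, -0.007, 0.1231]
ft_force: [-19.2, -2.9, 13.8]
time: 18.0
position: [0.5357, -0.0053, 0.1426]
ft_force: [-19.5, -2.2, 13.7]
306 [115, 113, 115, 113, 113, 114, 115, 129, 162, 145, 63, 55, 56, 52, 52, 67, 73, 53, 66, 70, 74, 70, 73, 71, 70, 72, 71, 107, 137, 141, 138, 137, 146, 152, 141, 134]
312 [114, 115, 115, 115, 116, 112, 115, 145, 145, 70, 57, 56, 67, 71, 52, 57, 49, 64, 74, 71, 72, 71, 71, 74, 73, 75, 72, 72, 72, 71, 73, 107, 144, 146, 136, 135]
384 [140, 139, 73, 56, 59, 63, 64, 52, 55, 49, 60, 67, 69, 68, 68, 68, 67, 65, 65, 68, 68, 69, 66, 69, 100, 139, 144, 133, 115, 86, 73, 55, 45, 45, 46, 51]
388 [162, 144, 64, 57, 55, 56, 52, 63, 68, 49, 58, 65, 67, 67, 65, 70, 69, 67, 92, 100, 65, 70, 67, 78, 124, 155, 138, 135, 135, 134, 135, 139, 138, 138, 115, 67]
```

```bash
python3 - <<'E'
from h import *
t=K('top')
for c,r0,r8,r9 in((306,168.5,166.5,155.5),(312,168.2,166.1,154.6),(384,161.5,159.3,147.4),(388,160.6,158.6,147.4)):
    a=[slope(t,c,r,.006)[0] for r in(r0,r8,r9)];print(c,np.round(a,4),a[1]-a[0],a[2]-a[0])
E
```

```text
306 [0.0508 0.0598 0.1082] 0.009037995502559966 0.05746844314291066
312 [0.0495 0.059  0.1096] 0.009502107546642734 0.060137733505731775
384 [0.0482 0.0582 0.1108] 0.01000552543457528 0.06261149146441178
388 [0.0505 0.0596 0.1091] 0.009082767855505457 0.05861215149340026
```

```bash
python3 -m crank '[[0,0.02,0.002,0.024,0],[0,0.04,0.004,0.048,0],[0,0.06,0.006,0.072,0],[0,0.08,0.008,0.096,0],[0,0.095,0.01,0.114,0]]'| egrep 'time|posi|ft_force'; python3 -m crank '[[0,0.01,0.001,0.012,0],[0,0.02,0.002,0.024,0],[0,0.02,0.002,0.024,0]]'| egrep 'time|posi|ft_force'; python3 - <<'E'
from h import *
im=get_image('top');cv2.imwrite('pics/raw10.png',im[:,:,::-1]);g=cv2.cvtColor(im,cv2.COLOR_RGB2GRAY)
for c in(306,312,384,388):print(c,g[132:165,c].tolist())
print(g[144:166,284:312])
E
```

```text
time: 18.68
position: [0.5552, -0.0033, 0.1658]
ft_force: [-19.1, -2.1, 13.9]
time: 19.05
position: [0.5596, -0.0028, 0.1709]
ft_force: [-18.4, -1.9, 14.2]
306 [114, 115, 116, 116, 114, 115, 128, 131, 115, 117, 114, 115, 130, 171, 159, 64, 60, 54, 58, 54, 65, 66, 54, 65, 73, 75, 72, 73, 68, 73, 72, 71, 75]
312 [113, 115, 114, 114, 112, 127, 128, 115, 114, 115, 110, 113, 141, 137, 70, 57, 58, 72, 70, 52, 58, 57, 53, 66, 71, 74, 75, 73, 71, 71, 73, 74, 70]
384 [114, 113, 112, 112, 116, 133, 129, 68, 55, 56, 66, 63, 46, 53, 54, 49, 60, 68, 69, 69, 67, 64, 66, 64, 68, 68, 63, 53, 48, 48, 43, 47, 48]
388 [112, 112, 113, 114, 113, 152, 158, 66, 57, 57, 60, 63, 54, 58, 51, 60, 67, 68, 70, 65, 68, 67, 65, 64, 68, 67, 66, 94, 121, 102, 68, 65, 66]
[[147 119 108 108 108 110  65 126 131 129 132 130 126 130  97 119 117 116
  114 116 129 130 130 133 127 130 129 134]
 [139  86  59  58  60  57  36  99 127 128 129 127 128 135  98 130 131 136
  143 151 162 172 171 161 149 130 129 128]
 [ 92  31  36  24  26  21  24  72 115 131 142 140 151 159 128 137 138 125
  139 150 151 163 159 145 135  95  92  68]

[... 1523 characters left out ...]
172 179 158 132 127 128 126 129  71  69  71  69  72  73  74  72  73  70
   70  70  69  71  68  71  71  71  73  72]
 [172 174 174 134 123 126 128 132  74  70  71  72  73  72  73  74  73  72
   72  70  72  73  73  71  67  70  76  74]
 [174 173 173 141 126 128 126 130  83  72  74  73  73  73  72  71  70  72
   68  72  72  73  72  73  71  74  73  74]
 [172 173 173 146 128 127 126 128  92  70  73  72  73  70  71  73  72  75
   71  72  75  73  71  72  74  72  75  72]
 [173 171 169 145 129 126 126 125 102  76  72  71  74  71  71  71  72  70
   72  74  73  73  75  74  73  69  72  74]
 [169 168 167 137 128 127 128 126 118  76  73  71  72  72  74  73  72  72
   74  74  73  70  72  73  70  73  73  73]]
```

```bash
python3 - <<'E'
from h import *
t=K('top')
for c,r in((306,146.5),(312,145.6),(384,138.5),(388,138.5)): print(slope(t,c,r,.006))
print('ptr',slope(t,297.7,149.7,.017), slope(t,298.3,150.3,.017))
# front edge (low, x=-34) rows at col 306: ~155
for r in(154.5,155.5):print('front edge',slope(t,304,r,.034))
for s in (.14,.144,.148,.152): 
  X=lambda s,off,z:proj(t,O+.1145*BZ+(s+z)*UP-off*NIN+.150*BY)
  print(s,X(s,.017,0),'backtop',X(s,.006,.008),'frontlow',X(s,.034,-.008))
E
```

```text
(np.float64(0.1463100741044055), np.float64(0.13348224083620425))
(np.float64(0.14766411366105728), np.float64(0.11344319507457788))
(np.float64(0.14854236663435408), np.float64(-0.12698270053360017))
(np.float64(0.14694586260987455), np.float64(-0.1404944864268168))
ptr (np.float64(0.1449474722372541), np.float64(0.16183673245041552)) (np.float64(0.14221167087312478), np.float64(0.16006667502177443))
front edge (np.float64(0.13599306964413943), np.float64(0.14280322907201623))
front edge (np.float64(0.13180082038866356), np.float64(0.14309430791768527))
0.14 (np.float64(301.3878643821082), np.float64(150.52727092137977)) backtop (np.float64(300.99370909848733), np.float64(146.5649036759242)) frontlow (np.float64(301.903583090432), np.float64(155.64783112541681))
0.144 (np.float64(301.2990271249016), np.float64(149.5758226317112)) backtop (np.float64(300.9042722680892), np.float64(145.60752114702308)) frontlow (np.float64(301.8153179503932), np.float64(154.70174799413454))
0.148 (np.float64(301.2098545365407), np.float64(148.62078294060538)) backtop (np.float64(300.8144983830075), np.float64(144.64653059373276)) frontlow (np.float64(301.7267181214917), np.float64(153.75207745011977))
0.152 (np.float64(301.1203447147897), np.float64(147.66213147508938)) backtop (np.float64(300.72438553429146), np.float64(143.68191158156287)) frontlow (np.float64(301.6377816964726), np.float64(152.79879905017495))
```

```bash
python3 -m crank '[[0,0.003,0,0.004,0],[0,0.006,0,0.008,0],[0,0.006,0,0.008,0]]'| egrep 'posi|ft_force'; python3 -m crank '[[0,-0.016,-0.002,0.013,0],[0,-0.031,-0.003,0.026,0],[0,-0.08,-0.008,0.026,0],[0,-0.2,-0.02,0.026,0],[0,-0.4,-0.04,0.026,0]]'| egrep 'time|posi|ft_force'; python3 -m crank '[[0,0,0.2,0.3,0],[0,0,0.5,0.6,0],[0,0,0.8,0.8,0],[0,0,0.8,0.8,0],[0,0,0.8,0.8,0]]'| egrep 'time|posi|ft_force'
```

```text
position: [0.5607, -0.0027, 0.1723]
ft_force: [-18.4, -1.4, 13.6]
time: 20.1
position: [0.4855, -0.01, 0.1769]
ft_force: [-1.2, 0.5, 0.7]
time: 20.72
position: [0.4858, 0.1536, 0.3391]
ft_force: [-0.4, -0.6, -0.2]
```

```bash
python3 - <<'E'
from h import *
k=K('wrist');im=get_image('wrist');cv2.imwrite('pics/raw11.png',im[:,:,::-1])
g=cv2.cvtColor(im,cv2.COLOR_RGB2GRAY);t=K('top')
m=(g[:200,230:345]<50).astype('uint8');q=cv2.connectedComponentsWithStats(m);i=1+np.argmax(q[2][1:,4]);ys,xs=np.where(q[1]==i);xs=xs+230
print(q[2][i],'tip',xs.max(),ys[xs>=xs.max()-1].mean())
tip=(xs.max()+.5,ys[xs>=xs.max()-1].mean());print('ptr',slope(k,*tip,.017))
for c in(330,340,360,420,480):print(c,g[60:135,c].tolist()[::1])
for s in(.144,.148,.152):
    P=lambda off,z,y:np.round(proj(k,O+.1145*BZ+(s+z)*UP-off*NIN+y*BY),1)
    print(s,'tip',P(.017,0,.157),'fl',P(.034,-.008,.11),'top-back',P(.006,.008,.11))
E
```

```text
[  31   61   56   39 1300] tip 316 83.5
ptr (np.float64(0.148465424035545), np.float64(0.16018196735187246))
330 [193, 204, 212, 219, 228, 233, 226, 203, 163, 122, 97, 92, 92, 91, 91, 92, 90, 91, 91, 91, 93, 93, 92, 90, 90, 93, 95, 98, 102, 102, 94, 84, 77, 80, 88, 90, 90, 92, 94, 101, 104, 98, 89, 82, 80, 79, 79, 84, 95, 108, 113, 111, 110, 114, 130, 153, 173, 184, 186, 187, 187, 186, 187, 188, 186, 187, 186, 186, 186, 187, 188, 188, 189, 189, 189]
340 [187, 200, 211, 218, 227, 233, 227, 205, 163, 122, 97, 93, 91, 92, 92, 93, 93, 92, 92, 92, 94, 94, 93, 93, 91, 95, 96, 99, 106, 106, 98, 86, 78, 80, 88, 92, 92, 94, 95, 102, 107, 101, 90, 83, 81, 81, 80, 86, 101, 114, 118, 117, 117, 118, 126, 133, 134, 133, 131, 127, 125, 130, 140, 145, 146, 147, 161, 178, 184, 186, 184, 185, 185, 185, 186]
360 [183, 197, 209, 218, 227, 233, 228, 208, 167, 124, 99, 93, 93, 92, 92, 92, 92, 91, 91, 92, 93, 94, 93, 93, 93, 94, 95, 99, 105, 106, 97, 86, 79, 80, 86, 91, 93, 93, 96, 101, 105, 102, 92, 83, 80, 79, 79, 82, 92, 105, 109, 111, 109, 109, 109, 109, 108, 109, 109, 109, 110, 110, 110, 110, 112, 120
[... 228 characters left out ...]
4, 103, 94, 84, 79, 79, 78, 79, 88, 99, 104, 104, 105, 106, 105, 105, 105, 105, 105, 104, 105, 103, 104, 105, 105, 114, 136, 162, 175, 179, 179, 178, 179, 178, 179]
480 [179, 193, 204, 214, 223, 229, 229, 218, 185, 146, 111, 94, 93, 93, 92, 91, 90, 91, 91, 92, 93, 94, 92, 91, 92, 92, 94, 95, 99, 102, 98, 89, 80, 78, 83, 90, 92, 93, 93, 97, 103, 101, 94, 86, 79, 78, 77, 78, 83, 93, 100, 101, 103, 102, 103, 101, 101, 102, 103, 103, 102, 103, 102, 103, 104, 113, 137, 162, 172, 174, 174, 175, 174, 173, 175]
0.144 tip [320.4  87.5] fl [378.6 111.1] top-back [379.4  69.9]
0.148 tip [320.5  83.9] fl [379.4 107.8] top-back [380.3  66.1]
0.152 tip [320.6  80.3] fl [380.3 104.5] top-back [381.2  62.1]
```

The lip is at s ≈ 0.146–0.148 and the pointer at 0.1485, unchanged, so they agree within 3 mm. The hand is clear.

```bash
python3 -c "
from bench import *;print(close_job())"
```

```text
the job is handed in; nothing more can be done
None
```

I pressed the extractor button fully down and let it go. I then pushed the window up until its lip was within about 3 mm of the pointer tip, by camera measurement, with the pointer unmoved. The hand is clear and the job is handed in; no verdict came back.

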